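Tip a battery pack into its charging tray

ROBOT

A 6-joint arm with a two-finger parallel gripper is mounted at the origin on a cart in front of the work surface, level with it; the furniture and walls round the work are solid. World frame = base frame: x ahead of the robot, y to its left, z up, the work surface at z = 0. Lengths are in m, angles in degrees, forces in N, time in s.
With the tool pointing down it reaches from about 0.4 to 0.825 m from the base axis. Payload 7 kg.
Tool frame: the origin (TCP) lies on the centre line of the jaws, within the pads' length; the fingertips stand 19 mm ahead of it and the grasp point (between the pads) is the TCP; z points along the fingers, y is the line along which they close (so a half turn about z gives the same grasp; the last joint's range is limited). The gripper opens to 88 mm and grips with 3 to 60 N. Pads are 19 mm wide; open, the fingers measure 130 mm over their backs; the gripper's body (78 mm by 193 mm) begins 47 mm behind the grasp point.
Start: joints at [-54.826, 20.546, 0.682, 0, -70.136, -16.507], TCP at [0.216, -0.639, 0.246] pointing down, gripper open.
Joint ranges: [-176.03, 176.03], [-82.01, 121.73], [-58.28, 71.71], [-173.87, 95.51], [-174.79, -0.11], [-173.66, 173.66]. Speed limits (degrees/s): [136.94, 136.94, 172.46, 180, 180, 180].

INTERFACE

Orientations are given as [roll, pitch, yaw] about the fixed x, y, z axes, in that order (R = Rz(yaw) Ry(pitch) Rx(roll)).
In Python, from plant import get_state, capture, close_job gives the robot as it stands.
- The arm moves only by the tool apply_moves, never from a script. Its argument "targets" is a list of rows, each a list of 7 numbers: the opening, from 0 (shut) to 1 (fully open), then the shift along the tool's x, y, z normalised to -1 to 1, where 1 is 1000 mm, then the turn, a rotation vector about the tool's x, y, z normalised to -1 to 1, where 1 is 90 degrees. In form: [[claw, tx, ty, tz, ax, ay, az], ...]. A call has 1 to 20 rows; each row shifts and turns the commanded pose from where the row before left it, along the tool's axes as they then stand; what a row does not reach is not made up. A row lasts 1/12 s, in which the tool goes at most 41.7 mm and 7.16 degrees, less where a joint would pass 70% of its speed; a pose out of reach is approached as far as the arm can. A call with a number of a shift or a turn outside -1 to 1 is refused whole. A call with a gripper value outside its range is refused whole. The fingers move at their own pace and stop on an object; "newtons" is the grip in N (left out, the last holds). Time passes only in rows, so rows that do not move let the fingers close. It gives the time, the measured TCP pose, the force, the opening and the grip force at its end, in the units of the state.
- get_state(): the state, without advancing time (a new reading comes with each control period).
- capture(name): name is "scene" or "top" or "wrist"; returns a dict with "frame" (384x512x3 uint8, red, green, blue), "range_z" (384x512 float32, m along the optical axis (not along the pixel's ray), 0 where there is no reading), "camera_matrix" (3x3 intrinsics, pixels), "T" (4x4, takes a point from camera to world coordinates). Camera axes: x right, y down, z forward; pixel columns grow to the right and rows downward; lengths in m; the calibration is good to about 2 mm. A picture is of the moment at which its call begins.
- close_job(): hands the job in; it is judged then, once.
The state is a dict: "time_s": time; "joints": joint angles; "qd": joint speeds; "joint_torque": joint torques, N m; "tcp_pos": TCP position; "eef_rot": TCP orientation; "contact_force": force on the tool from outside, world axes, zero at the start; "moment": the same for the moment, N m; "gripper_width": finger opening in m; "gripper_force": force on a finger pad.
Only numpy, scipy, OpenCV 4.12 (cv2) and the standard library are available. Lean on these libraries where they do the work, as an engineer would, in place of code of your own. Each camera call takes 0.05 s, during which the arm holds its last target. There are 200 camera calls.

TASK

Put the battery pack that stands upright on the bench on charge. It is too broad to grip, so slide it along the bench into the flared mouth of the charging tray until its foot stands against the tray's front step, then push high on its near face to tip it over the step onto its side in the tray, and push it on along the tray until the spring catch has come up behind its foot. Use no more than a gentle hand's push throughout, ease it over rather than shove it, do not ram the charging pins, and leave the other things beside the tray where they are.

Things in the scene. Friction and masses are not known exactly. Their poses are not given: they have to be found in the camera images.
- tray: aluminium charging tray fixed to the bench, 166 mm long (its x), 128 mm wide (y). Origin: on the bench top, middle of the front edge; x points into the tray, y left, z up. Its floor is 10 mm above the bench and begins at x = 0 with a square step, the stop. Two cheeks 32 mm high, 118 mm apart, line it. A black contact head 73 mm high crosses the far end
- tray_mouth (a point): middle of the tray's open mouth, 35 mm ahead of the step, 16 mm above the bench. From here (139 mm wide) the 32 mm high cheeks narrow to 118 mm apart at 12 mm ahead of the step, and run on straight to the far end
- pack: smooth grey box with black end caps, 0.6 to 1 kg, 88 mm (its x) by 110 (y) by 112 (z). Origin at its centre; z points to the end with three brass terminal strips, on top while it stands; x points roughly along the tray's x at the start. Friction on bench and tray 0.3 to 0.5. Against the step it passes its balance at about 40 degrees, and then lies with its foot overhanging the step by 15 to 40 mm
- near_face (a point): point on the pack's near face (its -x face), on its middle line, 100 mm above its foot: 3 to 6 N there tips the pack once its foot is against the step. Before that it may topple short, so slide it with a push below mid-height; pushed there at the step it jams and the force jumps. The case stands 20 N from the hand at most, and turning faster than 12 rad/s is a shove
- catch (a joint): steel spring catch, 36 mm wide, in the tray floor just behind the step: 0 = up, 7 mm above the floor; 0.007 m = pressed flush. The lying pack presses it down until its foot has passed, then it springs up behind the foot and holds the pack. It sits on one sled with the contact head, screwed down anywhere within 10 mm along the tray: catch from x = 3..13 to 11..21 mm, unknown until felt or seen
- pins (a joint): three sprung brass charging pins in the contact head, 40 mm above the bench, free tips at tray x = 121 to 131 mm (with the sled): 0 = free, grows as they are pressed towards +x, at most 0.004 m. They push back with 1.4 N at first touch, 4.2 N at the end of their travel, and are rigid there. The catch springs up when they are pressed by about 2 mm. More than 15 N bends them
- timer: white bench timer, 60 x 64 x 18 mm, lying left of the tray; origin at the centre of its underside
- objective_case: white objective canister, 41 mm wide and 58 mm high, standing right of the tray; origin at the centre of its underside
- coverglass_box: small box of cover glasses, 40 x 40 x 20 mm, right of the tray near its mouth; origin at the centre of its underside
Not all that is in view belongs to the job. There is more than one size of the tray; the one meant has the size given above.

How it is judged:
By the outcome, as a careful person would: the job done as asked, in the order asked, and still so for the second after the job is handed in, with the robot touching nothing.
It also fails if it takes over 67 s, if anything falls off the work surface, if the arm or the gripper's body presses on something with over 40 N, if the wrist force passes 120 N, or if a joint passes its speed limit or range.

## Working session

There is one attempt and no reset: what is moved stays moved. The work goes in short steps, Python scripts to look and compute and a tool call to move; the robot and the scene stay as the last step left them, time stands still between calls to the robot, and variables do not carry over. Pictures are saved under pics/ and viewed, at most 10 in all, crops included, and the job is handed in when it is done.

Besides the shell and the picture viewer there is one more tool, called after ">>>" in YAML: its name, and indented under it one key for each argument. apply_moves: Moves the arm, as the interface text tells. Scaled input: -1 to 1 covers 1000 mm each way for a shift and 90 degrees each way for a turn. Its arguments: {"type":"object","properties":{"targets":{"type":"array","items":{"type":"array","items":{"type":"number"}}},"newtons":{"type":"number"}},"required":["targets"]}

```bash
mkdir -p pics; ls
python3 - <<'E'
from plant import *
import cv2, numpy as np
print(get_state())
for n in ("scene","top"):
    c=capture(n); np.savez(f"{n}0.npz",**c); cv2.imwrite(f"pics/{n}0.png",cv2.resize(c["frame"][:,:,::-1],(800,600)))
    print(c["camera_matrix"],c["T"])
E
```

```text
pics
{'time_s': 0.0, 'joints': array([-5.48271586e+01,  2.05925015e+01,  6.31952139e-01, -2.01490481e-02,
       -7.01342467e+01, -1.65091196e+01]), 'qd': array([ 0.00969714,  0.11509185,  0.0232808 ,  0.00931595, -0.06467496,
        0.05592645]), 'joint_torque': array([ 2.29201636e-03, -5.82713521e+01,  2.93057370e+01,  6.99725837e+00,
        6.87906679e-03, -1.13666247e-04]), 'tcp_pos': array([ 0.21586053, -0.63906394,  0.24459668]), 'eef_rot': array([ 1.79903729e+02, -8.78043402e-03, -1.61343133e+02]), 'contact_force': array([0.0034993 , 0.65918378, 0.75191602]), 'moment': array([ 0.02455515,  0.00651051, -0.00019793]), 'gripper_force': 0.0, 'gripper_width': 0.08746799208059164}
[[390.28407398   0.         255.37130493]
 [  0.         390.28407398 188.69836326]
 [  0.           0.           1.        ]] [[ 0.76037168 -0.31717259  0.56677725  0.08168278]
 [-0.64929744 -0.35006507  0.67517944 -0.59216192]
 [-0.01573949 -0.88139435 -0.47211892  0.50781588]
 [ 0.          0.          0.          1.        ]]
[[402.58480757   0.         250.54375627]
 [  0.         402.58480757 192.23527059]
 [  0.           0.           1.        ]] [[ 0.01075754 -0.99225407  0.12375839  0.4437296 ]
 [-0.99993541 -0.01112854 -0.00230689 -0.00665364]
 [ 0.00366627 -0.12372558 -0.9923097   0.94909546]
 [ 0.          0.          0.          1.        ]]
```

View pics/scene0.png

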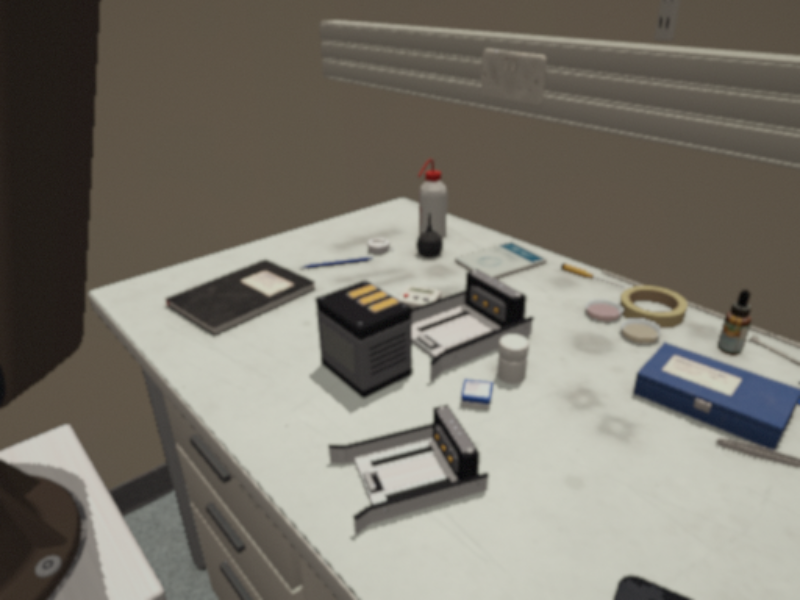

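View pics/top0.png

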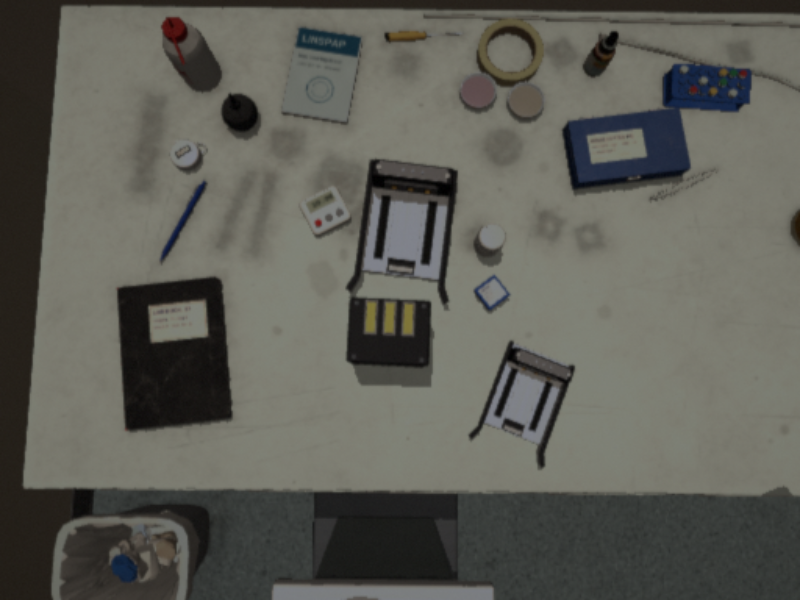

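The top view has two trays: the large one at (405,230), with the timer at (325,210), canister at (490,240) and cover-glass box at (492,292) beside it, and a smaller decoy at (525,400). The pack is at (390,330), just ahead of the large tray's mouth. I'll check that choice and the sizes in a close crop.

```bash
cat > h.py <<'E'
import numpy as np, cv2
def world(c,u,v,z=None):
    K,T=c["camera_matrix"],c["T"]; r=T[:3,:3]@np.linalg.inv(K)@np.array([u,v,1.]); o=T[:3,3]
    if z is None: d=float(c["range_z"][int(round(v)),int(round(u))])
    else: d=(z-o[2])/r[2]
    return o+d*r
E
python3 - <<'E'
from h import *
c=np.load("top0.npz")
u0,v0,u1,v1=215,95,325,240
im=cv2.resize(c["frame"][v0:v1,u0:u1,::-1],None,fx=4,fy=4,interpolation=cv2.INTER_CUBIC)
cv2.imwrite("pics/crop0.png",im)
# point cloud pack top
K,T=c["camera_matrix"],c["T"]
v,u=np.mgrid[0:384,0:512]; d=c["range_z"]
P=np.stack([(u-K[0,2])/K[0,0]*d,(v-K[1,2])/K[1,1]*d,d],-1)@T[:3,:3].T+T[:3,3]
m=(d>0)&(P[...,2]>.105)&(P[...,2]<.12)&(v>185)&(v<240)&(u>215)&(u<285)
q=P[m]; print(m.sum(),q.mean(0),cv2.minAreaRect(q[:,:2].astype(np.float32)*1000))
m2=(d>0)&(P[...,2]>.06)&(P[...,2]<.085)&(v>95)&(v<130)&(u>225)&(u<300)
q=P[m2]; print(m2.sum(),q.mean(0),cv2.minAreaRect(q[:,:2].astype(np.float32)*1000))
m3=(d>0)&(P[...,2]>.024)&(P[...,2]<.042)&(v>95)&(v<200)&(u>215)&(u<300)
q=P[m3]; yc=q[:,1].mean()
print(m3.sum(),q[:,2].mean())
for s in (1,-1):
    a=q[(q[:,1]-yc)*s>0]; a=a[np.argsort(a[:,0])]
    print(np.round(a[::max(1,len(a)//14)],3).tolist())
E
```

```text
2197 [ 0.50633358 -0.00476855  0.1124708 ] ((507.0179748535156, -4.5695953369140625), (109.8718032836914, 88.10424041748047), 88.06076049804688)
636 [ 0.73886883 -0.03615392  0.07218661] ((740.5750122070312, -36.60938262939453), (116.70262145996094, 26.437946319580078), 83.17729949951172)
675 0.03371490162408733
[[0.573, 0.054, 0.038], [0.585, 0.05, 0.034], [0.6, 0.046, 0.034], [0.613, 0.044, 0.038], [0.627, 0.042, 0.036], [0.642, 0.035, 0.033], [0.657, 0.038, 0.03], [0.673, 0.038, 0.035], [0.689, 0.031, 0.035], [0.703, 0.031, 0.036], [0.717, 0.029, 0.037], [0.727, -0.02, 0.039], [0.733, 0.027, 0.034], [0.74, 0.03, 0.035], [0.762, 0.028, 0.033]]
[[0.557, -0.088, 0.035], [0.571, -0.083, 0.033], [0.587, -0.083, 0.036], [0.601, -0.081, 0.035], [0.615, -0.083, 0.033], [0.631, -0.09, 0.035], [0.646, -0.093, 0.032], [0.663, -0.092, 0.033], [0.679, -0.094, 0.036], [0.693, -0.095, 0.035], [0.71, -0.095, 0.036], [0.722, -0.064, 0.035], [0.724, -0.045, 0.035], [0.731, -0.099, 0.036], [0.754, -0.1, 0.033]]
```

View pics/crop0.png

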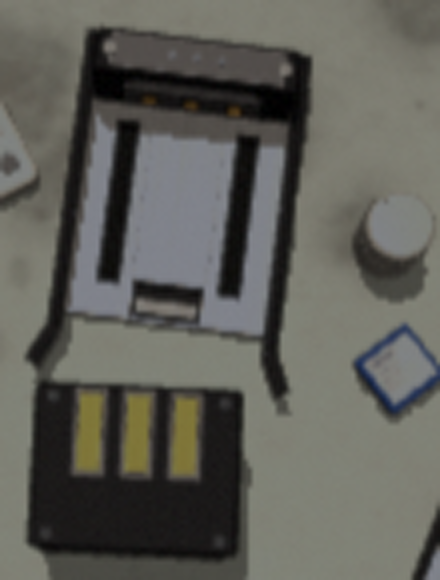

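The crop confirms the large tray: outer width is about 126–128 mm, head about 73 mm high, step edge from (70,315) to (265,338), and catch window around (165,305). The pack top measures 110 x 88 at z = 0.112, turned about 5° from the tray.

Run:
```python
from h import *
c=np.load("top0.npz")
f=lambda x,y,z:np.round(world(c,215+(x+.5)/4-.5,95+(y+.5)/4-.5,z),4)
L,R=f(68,315,.01),f(266,338,.01); print("step",L,R,(L+R)/2, "yaw",np.degrees(np.arctan2((L-R)[1],(L-R)[0]))-90)
for n,p in dict(catchF=(165,320,.01),catchwinB=(168,283,.01),mouthL=(38,358,.032),mouthR=(282,400,.032),cyl=(398,225,.058),box=(400,368,.02),pins=(190,104,.04)).items(): print(n,f(*p))
g=lambda u,v,z:np.round(world(c,u/1.5625,v/1.5625,z),3)
print("small",g(540,358,.05),g(472,435,.03),g(542,462,.03),g(572,368,.05))
```

```text
step [0.6053 0.0364 0.01  ] [ 0.5929 -0.0807  0.01  ] [ 0.5991  -0.02215  0.01   ] yaw -6.044661414205919
catchF [ 0.6029 -0.021   0.01  ]
catchwinB [ 0.6252 -0.0226  0.01  ]
mouthL [0.5762 0.0522 0.032 ]
mouthR [ 0.5535 -0.0882  0.032 ]
cyl [ 0.6507 -0.1515  0.058 ]
box [ 0.5745 -0.158   0.02  ]
pins [ 0.7254 -0.0339  0.04  ]
small [ 0.475 -0.221  0.05 ] [ 0.365 -0.126  0.03 ] [ 0.328 -0.226  0.03 ] [ 0.462 -0.267  0.05 ]
```

>>> apply_moves:
  targets:
    - [0.68,0,0,0,0,0,0]
    - [0.68,0,0,0,0,0,0]

```text
time_s: 0.27
tcp_pos: [0.2159, -0.6393, 0.2452]
eef_rot: [180.0, -0.0, -161.3]
contact_force: [-0.1, -0.4, 0.1]
gripper_width: 0.0792
gripper_force: 0.0
```

>>> apply_moves:
  targets:
    - [0.68,-0.024,0.0193,0,0,0,0]
    - [0.68,-0.024,0.0193,0,0,0,0]
    - [0.68,-0.024,0.0193,0,0,0,0]
    - [0.68,-0.024,0.0193,0,0,0,0]
    - [0.68,-0.024,0.0193,0,0,0,0]
    - [0.68,-0.024,0.0193,0,0,0,0]
    - [0.68,-0.024,0.0193,0,0,0,0]
    - [0.68,-0.024,0.0193,0,0,0,0]
    - [0.68,-0.024,0.0193,0,0,0,0]
    - [0.68,-0.024,0.0193,0,0,0,0]
    - [0.68,-0.013,0.035,0,0,0,0]
    - [0.68,-0.013,0.035,0,0,0,0]
    - [0.68,-0.013,0.035,0,0,0,0]
    - [0.68,-0.013,0.035,0,0,0,0]
    - [0.68,-0.013,0.035,0,0,0,0]
    - [0.68,-0.013,0.035,0,0,0,0]
    - [0.68,-0.013,0.035,0,0,0,0]
    - [0.68,-0.013,0.035,0,0,0,0]
    - [0.68,-0.013,0.035,0,0,0,0]
    - [0.68,-0.013,0.035,0,0,0,0]

```text
time_s: 1.93
tcp_pos: [0.3923, -0.0049, 0.246]
eef_rot: [180.0, 0.1, -161.3]
contact_force: [1.9, -1.1, -0.3]
gripper_width: 0.0595
gripper_force: 0.0
```

>>> apply_moves:
  targets:
    - [0.68,0,0,0,0,0,0.07]
    - [0.68,0,0,0,0,0,0.07]
    - [0.68,0,0,0,0,0,0.07]
    - [0.68,0,0,0,0,0,0.07]
    - [0.68,0,0,0,0,0,0]
    - [0.68,0,0,0,0,-0.065,0]
    - [0.68,0,0,0,0,-0.065,0]
    - [0.68,0,0,0,0,-0.065,0]
    - [0.68,0,0,0,0,-0.065,0]
    - [0.68,0,0,0,0,-0.065,0]
    - [0.68,0,0,0,0,-0.065,0]
    - [0.68,0,0,0,0,0,0]

```text
time_s: 2.93
tcp_pos: [0.4152, -0.0096, 0.2946]
eef_rot: [179.4, 32.2, 173.7]
contact_force: [-0.6, -0.5, 0.2]
gripper_width: 0.0592
gripper_force: 0.0
```

```bash
python3 -c "
from plant import *;s=get_state();print(s['joints'],s['tcp_pos'],s['eef_rot'])"
```

```text
[  46.08324244  -29.83655771  -58.1096024    35.24934024  -46.01653235
 -163.62181298] [ 0.41518769 -0.00959211  0.29463921] [179.39921968  32.16708647 173.70283645]
```

>>> apply_moves:
  targets:
    - [0.68,0,0,0,0,0.065,0]
    - [0.68,0,0,0,0,0.065,0]
    - [0.68,0,0,0,0,0.06,0]
    - [0.68,0,0,0,0,0,0]

```text
time_s: 3.27
tcp_pos: [0.4164, -0.009, 0.2908]
eef_rot: [179.6, 14.2, 173.7]
contact_force: [2.7, 0.7, 1.5]
gripper_width: 0.0595
gripper_force: 0.0
```

```bash
cat >> h.py <<'E'
from scipy.spatial.transform import Rotation as Ro
def plan(target,rpy=None):
    from plant import get_state
    s=get_state(); R=Ro.from_euler("xyz",s["eef_rot"],degrees=True)
    print("t",s["time_s"],"tcp",s["tcp_pos"].round(4),s["eef_rot"].round(1),"J",s["joints"].round(0),"F",s["contact_force"].round(1))
    print("shift(tool, m)",R.inv().apply(np.array(target)-s["tcp_pos"]).round(4))
    print("tray a,n,z dirs in tool:",[R.inv().apply(v).round(3).tolist() for v in ([.994,-.11,0],[.11,.994,0],[0,0,1])])
    if rpy is not None: print("turn/90",((R.inv()*Ro.from_euler("xyz",rpy,degrees=True)).as_rotvec(degrees=True)/90).round(3))
def tray(p):
    d=np.array(p)-[.599,-.022,0]; return np.array([d[0]*.994-d[1]*.11,d[0]*.11+d[1]*.994,d[2]]).round(4)
def untray(a,n,z): return np.array([.599+.994*a+.11*n,-.022-.11*a+.994*n,z])
E
python3 -c "
from h import *
plan([.42,-.004,.064],[180,15,173.7])"
```

```text
t 3.2667 tcp [ 0.4164 -0.009   0.2908] [179.6  14.2 173.7] J [  35.  -17.  -38.   11.  -58. -136.] F [2.7 0.7 1.5]
shift(tool, m) [0.0527 0.0038 0.2207]
tray a,n,z dirs in tool: [[-0.97, -0.003, 0.245], [-0.001, 1.0, 0.007], [-0.245, 0.007, -0.969]]
turn/90 [ 0.005 -0.009  0.   ]
```

>>> apply_moves:
  targets:
    - [0.68,0.0066,0.0005,0.0276,0,0,0]
    - [0.68,0.0066,0.0005,0.0276,0,0,0]
    - [0.68,0.0066,0.0005,0.0276,0,0,0]
    - [0.68,0.0066,0.0005,0.0276,0,0,0]
    - [0.68,0.0066,0.0005,0.0276,0,0,0]
    - [0.68,0.0066,0.0005,0.0276,0,0,0]
    - [0.68,0.0066,0.0005,0.0276,0,0,0]
    - [0.68,0.0066,0.0005,0.0276,0,0,0]
    - [0.68,0,0,0,0,0,0]
    - [0.68,0,0,0,0,0,0]

```text
time_s: 4.1
tcp_pos: [0.432, -0.0095, 0.0783]
eef_rot: [179.1, 12.4, 173.7]
contact_force: [0.9, -0.1, -0.5]
gripper_width: 0.0595
gripper_force: 0.0
```

```bash
python3 -c "
from h import *
plan([.44,-.004,.064],[180,15,173.7])"
```

```text
t 4.1 tcp [ 0.432  -0.0095  0.0783] [179.1  12.4 173.7] J [  30.    2.  -58.   19.  -20. -143.] F [ 0.9 -0.1 -0.5]
shift(tool, m) [-0.0041  0.0062  0.0156]
tray a,n,z dirs in tool: [[-0.977, -0.003, 0.214], [0.0, 1.0, 0.016], [-0.214, 0.015, -0.977]]
turn/90 [ 0.01  -0.029 -0.001]
```

>>> apply_moves:
  targets:
    - [0.68,-0.0016,0.001,0.004,0,0,0]
    - [0.68,-0.0016,0.001,0.004,0,0,0]
    - [0.68,-0.0016,0.001,0.004,0,0,0]
    - [0.68,-0.0016,0.001,0.004,0,0,0]
    - [0.68,0,0,0,0,0,0]
    - [0.68,0,0,0,0,0,0]

```text
time_s: 4.6
tcp_pos: [0.4444, -0.0057, 0.0667]
eef_rot: [178.9, 12.4, 173.6]
contact_force: [-0.4, -0.9, 0.0]
gripper_width: 0.0593
gripper_force: 0.0
```

Run:
```python
from h import *
from plant import *
plan([.45,-.004,.064],[180,15,173.7])
c=capture("top");cv2.imwrite("pics/top1.png",cv2.resize(c["frame"][90:250,190:350,::-1],None,fx=3.7,fy=3.7,interpolation=cv2.INTER_CUBIC))
```

```text
t 4.6 tcp [ 0.4444 -0.0057  0.0667] [178.9  12.4 173.6] J [  29.    5.  -58.   21.  -17. -144.] F [-0.4 -0.9  0. ]
shift(tool, m) [-0.0047  0.0022  0.0039]
tray a,n,z dirs in tool: [[-0.977, -0.003, 0.214], [0.001, 1.0, 0.02], [-0.214, 0.02, -0.977]]
turn/90 [ 0.013 -0.029 -0.001]
```

>>> apply_moves:
  targets:
    - [0.68,-0.002,-0.0002,0.0007,0,0,0]
    - [0.68,-0.002,-0.0002,0.0007,0,0,0]
    - [0.68,-0.002,-0.0002,0.0007,0,0,0]
    - [0.68,-0.002,-0.0002,0.0007,0,0,0]
    - [0.68,-0.002,-0.0002,0.0005,0,0,0]
    - [0.68,-0.002,-0.0002,0.0005,0,0,0]
    - [0.68,-0.002,-0.0002,0.0005,0,0,0]
    - [0.68,-0.002,-0.0002,0.0005,0,0,0]

```text
time_s: 5.32
tcp_pos: [0.4607, -0.0093, 0.0653]
eef_rot: [178.9, 12.3, 173.6]
contact_force: [-5.5, 1.5, 3.7]
gripper_width: 0.0594
gripper_force: 2.5
```

>>> apply_moves:
  targets:
    - [0.68,-0.002,-0.0003,0.0005,0,0,0]
    - [0.68,-0.002,-0.0003,0.0005,0,0,0]
    - [0.68,-0.002,-0.0003,0.0005,0,0,0]
    - [0.68,-0.002,-0.0003,0.0005,0,0,0]
    - [0.68,-0.002,-0.0003,0.0005,0,0,0]
    - [0.68,-0.002,-0.0003,0.0005,0,0,0]

```text
time_s: 5.82
tcp_pos: [0.4727, -0.0125, 0.0649]
eef_rot: [178.9, 12.3, 173.6]
contact_force: [-5.2, 2.0, 3.4]
gripper_width: 0.0595
gripper_force: 2.6
```

Run:
```python
from h import *
from plant import *
s=get_state();plan([.45,-.004,.064],[180,15,173.7]);print(tray(s['tcp_pos']))
c=capture("top");cv2.imwrite("pics/top2.png",cv2.resize(c["frame"][90:250,190:350,::-1],None,fx=3.7,fy=3.7,interpolation=cv2.INTER_CUBIC))
```

```text
t 5.8167 tcp [ 0.4727 -0.0125  0.0649] [178.9  12.3 173.6] J [  26.    8.  -54.   18.  -18. -139.] F [-5.2  2.   3.4]
shift(tool, m) [ 0.0231  0.006  -0.0041]
tray a,n,z dirs in tool: [[-0.977, -0.002, 0.214], [0.002, 1.0, 0.019], [-0.214, 0.019, -0.977]]
turn/90 [ 0.012 -0.03  -0.002]
[-0.1266 -0.0044  0.0649]
```

View pics/top2.png

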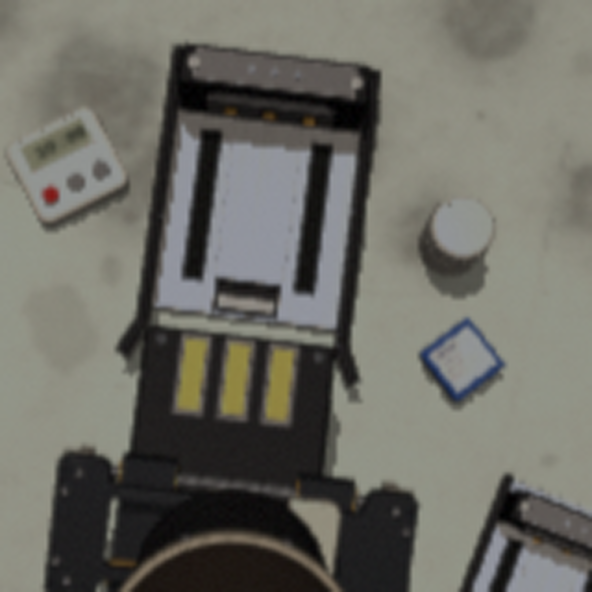

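The pack (top at (235,400)) is now parallel to the tray and inside the mouth, with the neighbouring items untouched. It still has about 25 mm to go.

>>> apply_moves:
  targets:
    - [0.68,-0.002,0,0.0005,0,0,0]
    - [0.68,-0.002,0,0.0005,0,0,0]
    - [0.68,-0.002,0,0.0005,0,0,0]
    - [0.68,-0.002,0,0.0005,0,0,0]
    - [0.68,-0.002,0,0.0005,0,0,0]
    - [0.68,-0.002,0,0.0005,0,0,0]

```text
time_s: 6.37
tcp_pos: [0.4848, -0.0139, 0.0644]
eef_rot: [178.9, 12.3, 173.6]
contact_force: [-5.8, 0.2, 3.6]
gripper_width: 0.0599
gripper_force: 2.6
```

>>> apply_moves:
  targets:
    - [0.68,-0.001,0,0.0003,0,0,0]
    - [0.68,-0.001,0,0.0003,0,0,0]
    - [0.68,-0.001,0,0.0003,0,0,0]
    - [0.68,-0.001,0,0.0003,0,0,0]
    - [0.68,-0.001,0,0.0003,0,0,0]
    - [0.68,-0.001,0,0.0003,0,0,0]
    - [0.68,-0.001,0,0.0003,0,0,0]
    - [0.68,-0.001,0,0.0003,0,0,0]

```text
time_s: 7.03
tcp_pos: [0.4931, -0.0147, 0.0639]
eef_rot: [178.9, 12.3, 173.6]
contact_force: [-4.9, 0.9, 2.4]
gripper_width: 0.0594
gripper_force: 2.6
```

Run:
```python
from h import *
from plant import *
s=get_state();plan([.45,-.004,.064],[180,15,173.7]);print(tray(s['tcp_pos']))
c=capture("top")
# pack top rectangle from depth
K,T=c["camera_matrix"],c["T"]
v,u=np.mgrid[0:384,0:512]; d=c["range_z"]
P=np.stack([(u-K[0,2])/K[0,0]*d,(v-K[1,2])/K[1,1]*d,d],-1)@T[:3,:3].T+T[:3,3]
m=(d>0)&(P[...,2]>.105)&(P[...,2]<.12)&(v>150)&(v<215)&(u>220)&(u<290)
q=np.array([tray(p) for p in P[m]]); print(np.percentile(q,[1,50,99],axis=0))
```

```text
t 7.0333 tcp [ 0.4931 -0.0147  0.0639] [178.9  12.3 173.6] J [  24.    9.  -51.   17.  -19. -136.] F [-4.9  0.9  2.4]
shift(tool, m) [ 0.043   0.006  -0.0094]
tray a,n,z dirs in tool: [[-0.977, -0.003, 0.214], [0.002, 1.0, 0.019], [-0.214, 0.019, -0.977]]
turn/90 [ 0.012 -0.03  -0.001]
[-0.1061 -0.0044  0.0639]
[[-0.085385 -0.051585  0.1087  ]
 [-0.0448    0.0012    0.1125  ]
 [-0.0064    0.055685  0.116   ]]
```

>>> apply_moves:
  targets:
    - [0.68,-0.0006,0,0.0001,0,0,0]
    - [0.68,-0.0006,0,0.0001,0,0,0]
    - [0.68,-0.0006,0,0.0001,0,0,0]
    - [0.68,-0.0006,0,0.0001,0,0,0]
    - [0.68,-0.0006,0,0.0001,0,0,0]

```text
time_s: 7.5
tcp_pos: [0.4964, -0.0147, 0.064]
eef_rot: [178.9, 12.4, 173.6]
contact_force: [-3.0, -0.1, -1.5]
gripper_width: 0.0595
gripper_force: 1.5
```

>>> apply_moves:
  targets:
    - [0.68,-0.0005,0,0.0001,0,0,0]
    - [0.68,-0.0005,0,0.0001,0,0,0]

```text
time_s: 7.67
tcp_pos: [0.4975, -0.0147, 0.0641]
eef_rot: [178.9, 12.4, 173.6]
contact_force: [-3.2, 0.3, -1.8]
gripper_width: 0.0594
gripper_force: 1.5
```

>>> apply_moves:
  targets:
    - [0.68,-0.0005,0,0.0001,0,0,0]
    - [0.68,-0.0005,0,0.0001,0,0,0]

```text
time_s: 7.83
tcp_pos: [0.4986, -0.0148, 0.0642]
eef_rot: [178.8, 12.4, 173.6]
contact_force: [-2.8, 1.5, -1.6]
gripper_width: 0.0599
gripper_force: 1.7
```

>>> apply_moves:
  targets:
    - [0.68,-0.0005,0,0.0001,0,0,0]
    - [0.68,-0.0005,0,0.0001,0,0,0]

```text
time_s: 8.0
tcp_pos: [0.4988, -0.015, 0.0641]
eef_rot: [178.9, 12.3, 173.6]
contact_force: [-14.3, 8.0, 7.6]
gripper_width: 0.0597
gripper_force: 7.3
```

>>> apply_moves:
  targets:
    - [0.68,-0.0005,0,0.0001,0,0,0]
    - [0.68,-0.0005,0,0.0001,0,0,0]

```text
time_s: 8.17
tcp_pos: [0.4989, -0.0153, 0.0639]
eef_rot: [178.9, 12.3, 173.6]
contact_force: [-18.1, 9.7, 9.7]
gripper_width: 0.0596
gripper_force: 9.6
```

The force jumped, so the foot is against the step. I'll back off and rise to push at 100 mm.

>>> apply_moves:
  targets:
    - [0.68,0.003,0,-0.0006,0,0,0]
    - [0.68,0.006,0,-0.0013,0,0,0]
    - [0.68,0.006,0,-0.0013,0,0,0]
    - [0.68,-0.0034,0,-0.0156,0,0,0]
    - [0.68,-0.0038,0,-0.0174,0,0,0]
    - [0.68,-0.0038,0,-0.0174,0,0,0]
    - [0.68,0,0.002,0,0,0,0]
    - [0.68,0,0.002,0,0,0,0]
    - [0.68,0,0,0,0,0,0]

```text
time_s: 8.92
tcp_pos: [0.4856, -0.0102, 0.1159]
eef_rot: [178.8, 12.4, 173.6]
contact_force: [-0.4, 0.3, 0.1]
gripper_width: 0.0597
gripper_force: 0.0
```

Run:
```python
from h import *
from plant import *
s=get_state();plan([.45,-.004,.064],[180,15,173.7]);print(tray(s['tcp_pos']))
c=capture("scene")
cv2.imwrite("pics/sc3.png",cv2.resize(c["frame"][130:280,180:380,::-1],None,fx=4,fy=4,interpolation=cv2.INTER_CUBIC))
```

```text
t 8.9167 tcp [ 0.4856 -0.0102  0.1159] [178.8  12.4 173.6] J [  26.    4.  -47.   12.  -29. -132.] F [-0.4  0.3  0.1]
shift(tool, m) [0.0464 0.0013 0.043 ]
tray a,n,z dirs in tool: [[-0.977, -0.003, 0.215], [0.001, 1.0, 0.02], [-0.215, 0.02, -0.976]]
turn/90 [ 0.013 -0.029 -0.001]
[-0.114  -0.0007  0.1159]
```

View pics/sc3.png

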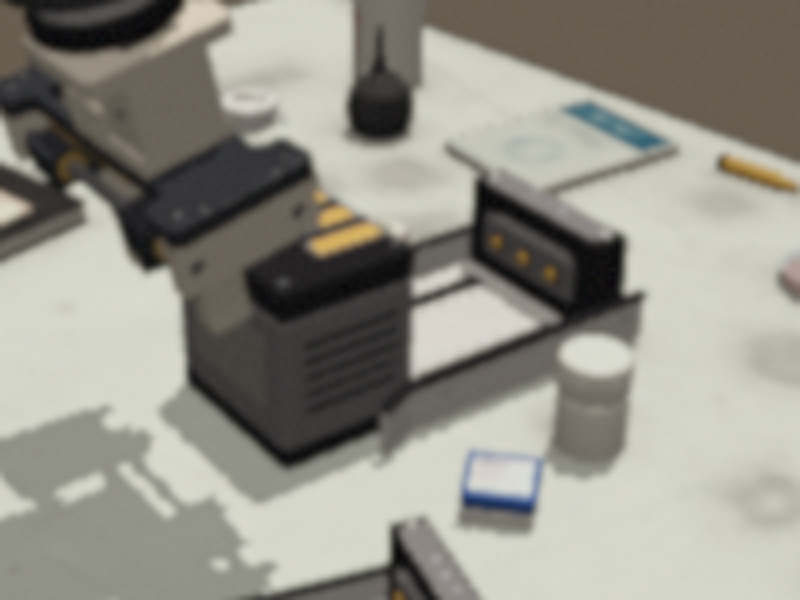

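>>> apply_moves:
  targets:
    - [0.68,-0.002,0,0.0004,0,0,0]
    - [0.68,-0.002,0,0.0004,0,0,0]
    - [0.68,-0.002,0,0.0004,0,0,0]
    - [0.68,-0.002,0,0.0004,0,0,0]
    - [0.68,-0.002,0,0.0004,0,0,0]
    - [0.68,-0.001,0,0.0002,0,0,0]
    - [0.68,-0.001,0,0.0002,0,0,0]

```text
time_s: 9.55
tcp_pos: [0.4979, -0.0119, 0.1159]
eef_rot: [178.9, 12.4, 173.6]
contact_force: [0.6, -1.2, -0.2]
gripper_width: 0.0598
gripper_force: 0.0
```

>>> apply_moves:
  targets:
    - [0.68,-0.001,0,0,0,0,0]
    - [0.68,-0.001,0,0,0,0,0]

```text
time_s: 9.72
tcp_pos: [0.4992, -0.0122, 0.1162]
eef_rot: [178.9, 12.3, 173.6]
contact_force: [-4.5, 3.0, 3.3]
gripper_width: 0.0598
gripper_force: 2.9
```

>>> apply_moves:
  targets:
    - [0.68,-0.0018,0,-0.0008,0,0,0]
    - [0.68,-0.0018,0,-0.0008,0,0,0]
    - [0.68,-0.0018,0,-0.0008,0,0,0]
    - [0.68,-0.0018,0,-0.0008,0,0,0]

```text
time_s: 10.05
tcp_pos: [0.5049, -0.013, 0.1208]
eef_rot: [178.9, 12.3, 173.6]
contact_force: [-6.8, 3.9, 5.6]
gripper_width: 0.0598
gripper_force: 3.9
```

>>> apply_moves:
  targets:
    - [0.68,-0.002,0,-0.0009,0,0,0]
    - [0.68,-0.002,0,-0.0009,0,0,0]
    - [0.68,-0.002,0,-0.0009,0,0,0]
    - [0.68,-0.002,0,-0.0008,0,0,0]
    - [0.68,-0.002,0,-0.0008,0,0,0]
    - [0.68,-0.002,0,-0.0008,0,0,0]

```text
time_s: 10.55
tcp_pos: [0.5156, -0.0143, 0.1287]
eef_rot: [178.9, 12.3, 173.6]
contact_force: [-6.4, 3.0, 5.9]
gripper_width: 0.0594
gripper_force: 4.0
```

>>> apply_moves:
  targets:
    - [0.68,-0.0022,0,-0.0009,0,0,0]
    - [0.68,-0.0022,0,-0.0009,0,0,0]
    - [0.68,-0.0022,0,-0.0009,0,0,0]
    - [0.68,-0.0022,0,-0.0008,0,0,0]
    - [0.68,-0.0022,0,-0.0008,0,0,0]
    - [0.68,-0.0022,0,-0.0008,0,0,0]
    - [0.68,-0.0022,0,-0.0007,0,0,0]
    - [0.68,-0.0022,0,-0.0007,0,0,0]

```text
time_s: 11.22
tcp_pos: [0.5324, -0.0159, 0.1388]
eef_rot: [178.8, 12.4, 173.6]
contact_force: [-1.7, 1.0, -0.1]
gripper_width: 0.0598
gripper_force: 0.9
```

>>> apply_moves:
  targets:
    - [0.68,-0.0022,0,-0.0006,0,0,0]
    - [0.68,-0.0022,0,-0.0006,0,0,0]
    - [0.68,-0.0022,0,-0.0005,0,0,0]
    - [0.68,-0.0022,0,-0.0005,0,0,0]
    - [0.68,-0.0022,0,-0.0004,0,0,0]
    - [0.68,-0.0022,0,-0.0004,0,0,0]

```text
time_s: 11.72
tcp_pos: [0.5446, -0.0174, 0.1447]
eef_rot: [178.9, 12.4, 173.6]
contact_force: [-1.7, 0.6, -0.5]
gripper_width: 0.0602
gripper_force: 0.6
```

Run:
```python
from h import *
from plant import *
s=get_state();plan([.45,-.004,.064],[180,15,173.7]);print(tray(s['tcp_pos']))
c=capture("scene")
cv2.imwrite("pics/sc4.png",cv2.resize(c["frame"][130:280,180:380,::-1],None,fx=3,fy=3,interpolation=cv2.INTER_CUBIC))
```

```text
t 11.7167 tcp [ 0.5446 -0.0174  0.1447] [178.9  12.4 173.6] J [  22.    7.  -37.    8.  -35. -125.] F [-1.7  0.6 -0.5]
shift(tool, m) [0.1106 0.0016 0.0584]
tray a,n,z dirs in tool: [[-0.977, -0.003, 0.214], [0.001, 1.0, 0.02], [-0.214, 0.02, -0.977]]
turn/90 [ 0.013 -0.029 -0.001]
[-0.0546 -0.0014  0.1447]
```

View pics/sc4.png

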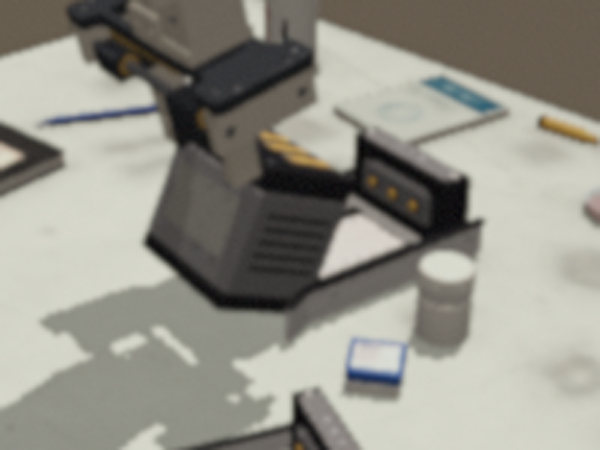

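The pack leans about 20–25° against the step, with its front-bottom edge near (290,305), and the push force is falling. I'll ease it on.

>>> apply_moves:
  targets:
    - [0.68,-0.0022,0,-0.0001,0,0,0]
    - [0.68,-0.0022,0,-0.0001,0,0,0]
    - [0.68,-0.0022,0,0,0,0,0]
    - [0.68,-0.0022,0,0,0,0,0]
    - [0.68,-0.0022,0,0,0,0,0]
    - [0.68,-0.0022,0,0,0,0,0]

```text
time_s: 12.27
tcp_pos: [0.5576, -0.0188, 0.1478]
eef_rot: [178.8, 12.4, 173.6]
contact_force: [-1.0, -0.3, 2.1]
gripper_width: 0.0596
gripper_force: 1.0
```

>>> apply_moves:
  targets:
    - [0.68,-0.0015,0,0,0,0,0]
    - [0.68,-0.0015,0,0,0,0,0]
    - [0.68,-0.0015,0,0,0,0,0]
    - [0.68,-0.0015,0,0,0,0,0]
    - [0.68,-0.0015,0,0,0,0,0]
    - [0.68,-0.0015,0,0,0,0,0]

```text
time_s: 12.77
tcp_pos: [0.566, -0.0198, 0.1495]
eef_rot: [178.8, 12.4, 173.6]
contact_force: [-1.1, 0.2, -0.2]
gripper_width: 0.0598
gripper_force: 0.4
```

```bash
cat > look.py <<'E'
from h import *
from plant import *
import sys
s=get_state();plan([.45,-.004,.064],[180,15,173.7]);print(tray(s['tcp_pos']))
c=capture("scene")
cv2.imwrite(sys.argv[1],cv2.resize(c["frame"][130:280,180:380,::-1],None,fx=3,fy=3,interpolation=cv2.INTER_CUBIC))
K,T=c["camera_matrix"],c["T"]
v,u=np.mgrid[0:384,0:512]; d=c["range_z"]
P=np.stack([(u-K[0,2])/K[0,0]*d,(v-K[1,2])/K[1,1]*d,d],-1)@T[:3,:3].T+T[:3,3]
D=P-[.599,-.022,0]; a=D[...,0]*.994-D[...,1]*.11; n=D[...,0]*.11+D[...,1]*.994
# right side face of pack (n ~ -55)
m=(d>0)&(abs(n+.054)<.004)&(D[...,2]>.04)&(D[...,2]<.2)&(a>-.12)&(a<.115)
q=np.stack([a[m],D[...,2][m]],-1).astype(np.float32)*1000
if len(q)>10: print(len(q),cv2.minAreaRect(q),q.min(0),q.max(0))
E
python3 look.py pics/sc5.png
```

```text
t 12.7667 tcp [ 0.566  -0.0198  0.1495] [178.8  12.4 173.6] J [  21.    9.  -34.    8.  -36. -123.] F [-1.1  0.2 -0.2]
shift(tool, m) [0.1327 0.0016 0.0585]
tray a,n,z dirs in tool: [[-0.977, -0.003, 0.214], [0.001, 1.0, 0.02], [-0.214, 0.02, -0.977]]
turn/90 [ 0.013 -0.029 -0.001]
[-0.033  -0.0014  0.1495]
1276 ((-13.242485046386719, 121.63174438476562), (130.45513916015625, 164.30755615234375), 3.4613711833953857) [-83.28436   40.124203] [ 53.93978 199.75618]
```

Still in light contact, so I'll continue slowly past the balance point.

>>> apply_moves:
  targets:
    - [0.68,-0.0015,0,0,0,0,0]
    - [0.68,-0.0015,0,0,0,0,0]
    - [0.68,-0.0015,0,0.0001,0,0,0]
    - [0.68,-0.0015,0,0.0002,0,0,0]
    - [0.68,-0.0015,0,0.0002,0,0,0]
    - [0.68,-0.0015,0,0.0002,0,0,0]
    - [0.68,-0.0015,0,0.0003,0,0,0]
    - [0.68,-0.0015,0,0.0003,0,0,0]

```text
time_s: 13.48
tcp_pos: [0.5781, -0.021, 0.1509]
eef_rot: [178.8, 12.4, 173.6]
contact_force: [-0.3, -0.7, -0.5]
gripper_width: 0.0594
gripper_force: 0.1
```

>>> apply_moves:
  targets:
    - [0.68,0,0,0,0,0,0]
    - [0.68,0,0,0,0,0,0]
    - [0.68,0,0,0,0,0,0]

```text
time_s: 13.73
tcp_pos: [0.5779, -0.021, 0.1509]
eef_rot: [178.8, 12.4, 173.6]
contact_force: [0.1, -0.3, 0.4]
gripper_width: 0.0595
gripper_force: 0.0
```

```bash
python3 look.py pics/sc6.png
```

```text
t 13.7333 tcp [ 0.5779 -0.021   0.1509] [178.8  12.4 173.6] J [  20.   10.  -32.    7.  -37. -122.] F [ 0.1 -0.3  0.4]
shift(tool, m) [0.1446 0.0016 0.0572]
tray a,n,z dirs in tool: [[-0.977, -0.003, 0.214], [0.001, 1.0, 0.02], [-0.214, 0.02, -0.977]]
turn/90 [ 0.013 -0.029 -0.001]
[-0.0211 -0.0014  0.1509]
1275 ((-36.142967224121094, 106.74473571777344), (116.26084899902344, 181.2554931640625), 43.76532745361328) [-71.4519    40.036247] [ 62.78327 199.47427]
```

View pics/sc6.png

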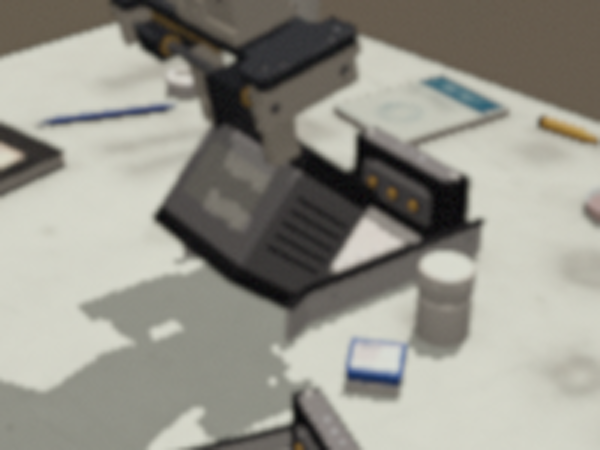

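The pack is right around its balance (about 40°), with almost no force on the hand. A little more push.

>>> apply_moves:
  targets:
    - [0.68,-0.0015,0,0.0003,0,0,0]
    - [0.68,-0.0015,0,0.0003,0,0,0]
    - [0.68,-0.0015,0,0.0003,0,0,0]
    - [0.68,-0.0015,0,0.0003,0,0,0]
    - [0.68,0,0,0,0,0,0]
    - [0.68,0,0,0,0,0,0]
    - [0.68,0,0,0,0,0,0]
    - [0.68,0,0,0,0,0,0]

```text
time_s: 14.45
tcp_pos: [0.5839, -0.0217, 0.1509]
eef_rot: [178.8, 12.4, 173.6]
contact_force: [-0.9, 0.7, 0.1]
gripper_width: 0.0597
gripper_force: 0.0
```

```bash
python3 look.py pics/sc7.png
```

```text
t 14.45 tcp [ 0.5839 -0.0217  0.1509] [178.8  12.4 173.6] J [  20.   10.  -31.    7.  -37. -121.] F [-0.9  0.7  0.1]
shift(tool, m) [0.1505 0.0016 0.056 ]
tray a,n,z dirs in tool: [[-0.977, -0.003, 0.214], [0.001, 1.0, 0.02], [-0.214, 0.02, -0.977]]
turn/90 [ 0.013 -0.029 -0.001]
[-0.0151 -0.0014  0.1509]
1242 ((-20.051485061645508, 114.11571502685547), (112.01976013183594, 191.39730834960938), 32.21207046508789) [-64.27284   40.160927] [ 76.87561 199.3709 ]
```

View pics/sc7.png

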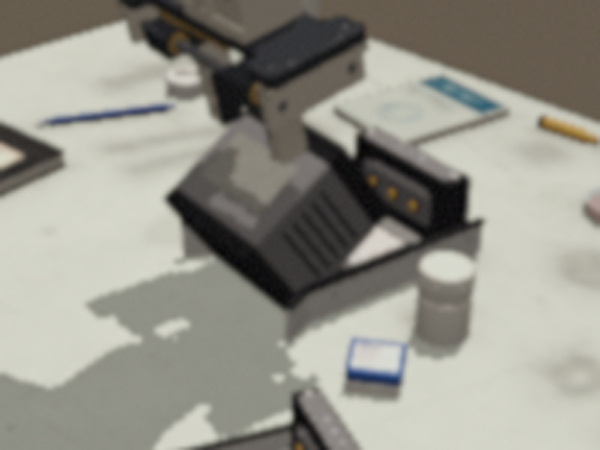

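>>> apply_moves:
  targets:
    - [0.68,0,0,0,0,0,0]
    - [0.68,0,0,0,0,0,0]
    - [0.68,0,0,0,0,0,0]

```text
time_s: 14.75
tcp_pos: [0.5839, -0.0217, 0.151]
eef_rot: [178.8, 12.4, 173.6]
contact_force: [1.1, 0.4, -0.1]
gripper_width: 0.0596
gripper_force: 0.0
```

```bash
cp pics/sc7.png a.png; python3 look.py pics/sc8.png; python3 -c "
import cv2;a=cv2.imread('pics/sc7.png').astype(int);b=cv2.imread('pics/sc8.png').astype(int);print(abs(a-b)[100:330,150:470].mean())"
```

```text
t 14.75 tcp [ 0.5839 -0.0217  0.151 ] [178.8  12.4 173.6] J [  20.   10.  -31.    7.  -37. -121.] F [ 1.1  0.4 -0.1]
shift(tool, m) [0.1506 0.0015 0.0561]
tray a,n,z dirs in tool: [[-0.977, -0.003, 0.214], [0.001, 1.0, 0.02], [-0.214, 0.02, -0.977]]
turn/90 [ 0.013 -0.029 -0.001]
[-0.015  -0.0013  0.151 ]
986 ((14.480926513671875, 121.27479553222656), (118.99117279052734, 185.34095764160156), 13.223262786865234) [-64.174034  40.197685] [ 82.7036  198.02762]
20.02200634057971
```

>>> apply_moves:
  targets:
    - [0.68,0,0,0,0,0,0]
    - [0.68,0,0,0,0,0,0]
    - [0.68,0,0,0,0,0,0]
    - [0.68,0,0,0,0,0,0]
    - [0.68,0,0,0,0,0,0]
    - [0.68,0,0,0,0,0,0]

```text
time_s: 15.3
tcp_pos: [0.5839, -0.0217, 0.1509]
eef_rot: [178.8, 12.4, 173.6]
contact_force: [-0.7, -0.4, 0.1]
gripper_width: 0.0596
gripper_force: 0.0
```

```bash
python3 look.py pics/sc9.png
python3 - <<'E'
from h import *
from plant import *
c=capture("top")
cv2.imwrite("pics/top9.png",cv2.resize(c["frame"][90:230,200:340,::-1],None,fx=4,fy=4,interpolation=cv2.INTER_CUBIC))
b=cv2.imread("pics/sc9.png");a=cv2.resize(cv2.imread("pics/top9.png"),(450,450))
cv2.imwrite("pics/both9.png",cv2.resize(np.hstack([b,a]),None,fx=.76,fy=.76) )
E
```

```text
t 15.3 tcp [ 0.5839 -0.0217  0.1509] [178.8  12.4 173.6] J [  20.   10.  -31.    7.  -37. -121.] F [-0.7 -0.4  0.1]
shift(tool, m) [0.1505 0.0016 0.056 ]
tray a,n,z dirs in tool: [[-0.977, -0.003, 0.214], [0.001, 1.0, 0.02], [-0.214, 0.02, -0.977]]
turn/90 [ 0.013 -0.029 -0.001]
[-0.015  -0.0014  0.1509]
985 ((13.586620330810547, 121.75215148925781), (119.79403686523438, 186.24752807617188), 12.962260246276855) [-65.4771    40.264843] [ 82.14737 199.38763]
```

View pics/both9.png

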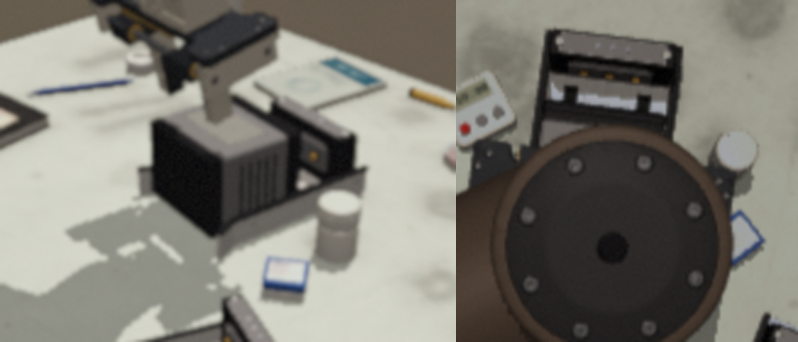

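The pack lies on its side in the tray, with its black foot face towards us (left panel, about (185,180)) and a gap left before the head. The neighbours haven't moved. I'll retreat and drop behind the foot.

>>> apply_moves:
  targets:
    - [0.68,-0.002,0,-0.0098,0,0,0]
    - [0.68,0.0183,0,-0.004,0,0,0]
    - [0.68,0.0183,0,-0.004,0,0,0]
    - [0.68,0.0183,0,-0.004,0,0,0]
    - [0.68,0.0183,0,-0.004,0,0,0]
    - [0.68,0,0,0,0,0,0]
    - [0.68,0.0043,0,0.0194,0,0,0]
    - [0.68,0.0043,0,0.0194,0,0,0]
    - [0.68,0.0043,0,0.0194,0,0,0]
    - [0.68,0.0043,0,0.0194,0,0,0]
    - [0.68,0.0043,0,0.0194,0,0,0]
    - [0.68,0,0,0,0,0,0]

```text
time_s: 16.4
tcp_pos: [0.5073, -0.0128, 0.0583]
eef_rot: [179.0, 12.1, 173.6]
contact_force: [-1.9, -1.0, -0.9]
gripper_width: 0.0593
gripper_force: 0.0
```

Run:
```python
from h import *
from plant import *
s=get_state();plan([.45,-.004,.064],[180,12.4,173.7]);print(tray(s['tcp_pos']))
c=capture("top")
K,T=c["camera_matrix"],c["T"]
v,u=np.mgrid[0:384,0:512]; d=c["range_z"]
P=np.stack([(u-K[0,2])/K[0,0]*d,(v-K[1,2])/K[1,1]*d,d],-1)@T[:3,:3].T+T[:3,3]
D=P-[.599,-.022,0]; a=D[...,0]*.994-D[...,1]*.11; n=D[...,0]*.11+D[...,1]*.994;z=P[...,2]
m=(d>0)&(abs(z-.098)<.005)&(abs(n)<.07)&(a>-.045)&(a<.125)
print(m.sum(),np.percentile(a[m],[1,50,99]),np.percentile(n[m],[1,50,99]),z[m].mean())
for lo in range(-45,126,10):
    k=m&(a>lo/1e3)&(a<(lo+10)/1e3); print(lo,k.sum(),end=' ')
```

```text
t 16.4 tcp [ 0.5073 -0.0128  0.0583] [179.   12.1 173.6] J [  24.   11.  -50.   16.  -19. -135.] F [-1.9 -1.  -0.9]
shift(tool, m) [ 0.0555  0.0027 -0.0176]
tray a,n,z dirs in tool: [[-0.978, -0.003, 0.209], [0.001, 1.0, 0.017], [-0.209, 0.017, -0.978]]
turn/90 [ 0.011 -0.003 -0.001]
[-0.0922 -0.0009  0.0583]
2558 [-0.02962782  0.02381083  0.07946149] [-0.05129113  0.00210879  0.05542362] 0.09846802337869351
-45 0 -35 143 -25 230 -15 234 -5 235 5 230 15 232 25 224 35 232 45 222 55 225 65 224 75 127 85 0 95 0 105 0 115 0 125 0
```

>>> apply_moves:
  targets:
    - [0.68,-0.0042,0,0.0007,0,0,0]
    - [0.68,-0.0042,0,0.0007,0,0,0]
    - [0.68,-0.0042,0,0.0007,0,0,0]
    - [0.68,-0.0042,0,0.0007,0,0,0]
    - [0.68,-0.0042,0,0.0007,0,0,0]
    - [0.68,-0.0042,0,0.0007,0,0,0]
    - [0.68,-0.0042,0,0.0007,0,0,0]
    - [0.68,-0.0042,0,0.0007,0,0,0]
    - [0.68,-0.0042,0,0.0007,0,0,0]
    - [0.68,-0.0042,0,0.0007,0,0,0]
    - [0.68,-0.002,0,0.0004,0,0,0]
    - [0.68,-0.002,0,0.0004,0,0,0]
    - [0.68,-0.002,0,0.0004,0,0,0]
    - [0.68,-0.002,0,0.0004,0,0,0]
    - [0.68,-0.002,0,0.0004,0,0,0]

```text
time_s: 17.7
tcp_pos: [0.5606, -0.0181, 0.0634]
eef_rot: [178.9, 12.3, 173.6]
contact_force: [-3.8, -0.3, -0.1]
gripper_width: 0.0594
gripper_force: 2.0
```

>>> apply_moves:
  targets:
    - [0.68,-0.0015,0,0.0003,0,0,0]
    - [0.68,-0.0015,0,0.0003,0,0,0]
    - [0.68,-0.0015,0,0.0003,0,0,0]
    - [0.68,-0.0015,0,0.0003,0,0,0]
    - [0.68,-0.0015,0,0.0003,0,0,0]
    - [0.68,-0.0015,0,0.0003,0,0,0]
    - [0.68,-0.0015,0,0.0003,0,0,0]
    - [0.68,-0.0015,0,0.0003,0,0,0]

```text
time_s: 18.37
tcp_pos: [0.574, -0.0189, 0.0641]
eef_rot: [178.8, 12.4, 173.6]
contact_force: [-2.8, -0.5, -1.5]
gripper_width: 0.0594
gripper_force: 1.5
```

>>> apply_moves:
  targets:
    - [0.68,-0.0015,0,0.0004,0,0,0]
    - [0.68,-0.0015,0,0.0004,0,0,0]
    - [0.68,-0.0015,0,0.0004,0,0,0]
    - [0.68,-0.0015,0,0.0004,0,0,0]
    - [0.68,-0.0015,0,0.0004,0,0,0]
    - [0.68,-0.0015,0,0.0004,0,0,0]
    - [0.68,-0.0015,0,0.0004,0,0,0]
    - [0.68,-0.0015,0,0.0004,0,0,0]
    - [0.68,-0.0015,0,0.0004,0,0,0]
    - [0.68,-0.0015,0,0.0004,0,0,0]

```text
time_s: 19.2
tcp_pos: [0.5896, -0.0205, 0.0638]
eef_rot: [178.8, 12.4, 173.6]
contact_force: [-4.9, 1.1, 2.7]
gripper_width: 0.0594
gripper_force: 2.7
```

>>> apply_moves:
  targets:
    - [0.68,-0.0008,0,0.0002,0,0,0]
    - [0.68,-0.0008,0,0.0002,0,0,0]
    - [0.68,-0.0008,0,0.0002,0,0,0]
    - [0.68,-0.0008,0,0.0002,0,0,0]
    - [0.68,-0.0008,0,0.0002,0,0,0]
    - [0.68,-0.0008,0,0.0002,0,0,0]

```text
time_s: 19.7
tcp_pos: [0.5943, -0.0211, 0.0636]
eef_rot: [178.8, 12.4, 173.6]
contact_force: [-5.5, 1.1, 3.9]
gripper_width: 0.0599
gripper_force: 2.7
```

```bash
cat > lie.py <<'E'
from h import *
from plant import *
s=get_state();print(s["time_s"],tray(s['tcp_pos']),s["contact_force"].round(1))
c=capture("top")
K,T=c["camera_matrix"],c["T"]
v,u=np.mgrid[0:384,0:512]; d=c["range_z"]
P=np.stack([(u-K[0,2])/K[0,0]*d,(v-K[1,2])/K[1,1]*d,d],-1)@T[:3,:3].T+T[:3,3]
D=P-[.599,-.022,0]; a=D[...,0]*.994-D[...,1]*.11; n=D[...,0]*.11+D[...,1]*.994;z=P[...,2]
m=(d>0)&(abs(z-.098)<.005)&(abs(n)<.07)&(a>-.045)&(a<.14)
print(m.sum(),np.percentile(a[m],[1,50,99]),np.percentile(n[m],[1,50,99]),z[m].mean())
E
python3 lie.py
```

```text
19.7 [-0.0047  0.0004  0.0636] [-5.5  1.1  3.9]
1829 [0.03165837 0.07801545 0.11857307] [-0.05036055  0.00552148  0.05635866] 0.09850827601133087
```

>>> apply_moves:
  targets:
    - [0.68,-0.0006,0,0.0001,0,0,0]
    - [0.68,-0.0006,0,0.0001,0,0,0]
    - [0.68,-0.0006,0,0.0001,0,0,0]
    - [0.68,-0.0006,0,0.0001,0,0,0]
    - [0.68,0,0,0,0,0,0]

```text
time_s: 20.17
tcp_pos: [0.5967, -0.0213, 0.0635]
eef_rot: [178.8, 12.4, 173.6]
contact_force: [-4.8, 1.1, 2.1]
gripper_width: 0.0594
gripper_force: 2.5
```

>>> apply_moves:
  targets:
    - [0.68,-0.0006,0,0.0001,0,0,0]
    - [0.68,-0.0006,0,0.0001,0,0,0]
    - [0.68,-0.0006,0,0.0001,0,0,0]
    - [0.68,0,0,0,0,0,0]

```text
time_s: 20.5
tcp_pos: [0.598, -0.0216, 0.0635]
eef_rot: [178.9, 12.3, 173.6]
contact_force: [-6.6, 1.3, 4.2]
gripper_width: 0.0598
gripper_force: 3.6
```

>>> apply_moves:
  targets:
    - [0.68,-0.0005,0,0.0001,0,0,0]
    - [0.68,-0.0005,0,0.0001,0,0,0]
    - [0.68,0,0,0,0,0,0]

```text
time_s: 20.75
tcp_pos: [0.5988, -0.0217, 0.0635]
eef_rot: [178.9, 12.3, 173.6]
contact_force: [-7.8, 1.5, 4.9]
gripper_width: 0.0593
gripper_force: 4.1
```

>>> apply_moves:
  targets:
    - [0.68,-0.0005,0,0.0001,0,0,0]
    - [0.68,-0.0005,0,0.0001,0,0,0]
    - [0.68,0,0,0,0,0,0]

```text
time_s: 21.0
tcp_pos: [0.5996, -0.0218, 0.0634]
eef_rot: [178.9, 12.3, 173.6]
contact_force: [-9.7, 2.1, 6.1]
gripper_width: 0.0595
gripper_force: 4.5
```

>>> apply_moves:
  targets:
    - [0.68,-0.0005,0,-0.0004,0,0,0]
    - [0.68,-0.0005,0,-0.0002,0,0,0]
    - [0.68,0,0,0,0,0,0]

```text
time_s: 21.25
tcp_pos: [0.6001, -0.022, 0.0636]
eef_rot: [178.9, 12.3, 173.6]
contact_force: [-7.7, 2.9, 0.5]
gripper_width: 0.0596
gripper_force: 3.6
```

```bash
python3 lie.py
```

```text
21.25 [0.0011 0.0001 0.0636] [-7.7  2.9  0.5]
1719 [0.03894124 0.08582179 0.12449997] [-0.05066944  0.00587301  0.05627348] 0.09848676803521703
```

Total press is about 3 mm past first pin touch, so the catch should be up. I'll back away and check.

>>> apply_moves:
  targets:
    - [0.68,0.001,0,-0.0002,0,0,0]
    - [0.68,0.002,0,-0.0004,0,0,0]
    - [0.68,0.01,0,-0.002,0,0,0]
    - [0.68,0.025,0,-0.005,0,0,0]
    - [0.68,0.03,0,-0.006,0,0,0]
    - [0.68,0.03,0,-0.006,0,0,0]
    - [0.68,-0.006,0,-0.03,0,0,0]
    - [0.68,-0.006,0,-0.03,0,0,0]
    - [0.68,-0.006,0,-0.03,0,0,0]
    - [0.68,0,0,-0.03,0,0,0]
    - [0.68,0,0,0,0,0,0]

```text
time_s: 22.22
tcp_pos: [0.4971, -0.0111, 0.1907]
eef_rot: [178.5, 13.0, 173.6]
contact_force: [0.9, 1.3, 0.9]
gripper_width: 0.0597
gripper_force: 0.0
```

```bash
python3 lie.py
python3 - <<'E'
from h import *
from plant import *
ims=[]
for n in ("scene","top","wrist"):
    c=capture(n); np.savez(n+"F.npz",**c); K,T=c["camera_matrix"],c["T"]
    p=np.array([.612,-.0235,.017]); q=T[:3,:3].T@(p-T[:3,3]); px=(K@q/q[2])[:2]; print(n,px)
    im=c["frame"][:,:,::-1]
    u,v=[int(round(t)) for t in px]
    if 0<=u<512 and 0<=v<384:
        r=35 if n!="wrist" else 90
        k=im[max(0,v-r):v+r,max(0,u-r):u+r]
        ims.append(cv2.resize(k,(390,390),interpolation=cv2.INTER_CUBIC))
    d=c["range_z"]; vv,uu=np.mgrid[0:384,0:512]
    P=np.stack([(uu-K[0,2])/K[0,0]*d,(vv-K[1,2])/K[1,1]*d,d],-1)@T[:3,:3].T+T[:3,3]
    D=P-[.599,-.022,0]; a=D[...,0]*.994-D[...,1]*.11; nn=D[...,0]*.11+D[...,1]*.994
    m=(d>0)&(abs(nn)<.016)&(a>-.01)&(a<.014)&(P[...,2]<.05)
    for lo in range(-10,14,2):
        k=m&(a*1e3>=lo)&(a*1e3<lo+2); print(lo,k.sum(),np.median(P[...,2][k]).round(4) if k.any() else '',end=' | ')
    print()
cv2.imwrite("pics/fin.png",np.hstack(ims[:2]) if len(ims)<3 else np.hstack([cv2.resize(i,(266,266)) for i in ims]))
E
```

```text
22.2167 [-0.1025 -0.0004  0.1907] [0.9 1.3 0.9]
2522 [0.01416256 0.06782541 0.12360704] [-0.05055877  0.00276776  0.05621931] 0.09846504256108325
scene [273.14778268 216.5270589 ]
-10 6 0.0009 | -8 6 0.0012 | -6 8 0.0012 | -4 4 0.001 | -2 6 0.0009 | 0 14 0.0017 | 2 26 0.0053 | 4 7 0.0106 | 6 28 0.0141 | 8 8 0.0173 | 10 8 0.0171 | 12 10 0.0212 | 
top [257.03000971 170.33277173]
-10 9 0.0009 | -8 11 0.0 | -6 13 0.0008 | -4 8 0.0015 | -2 12 0.0008 | 0 20 0.0057 | 2 6 0.0104 | 4 25 0.0102 | 6 13 0.018 | 8 10 0.0175 | 10 13 0.0185 | 12 38 0.0337 | 
wrist [251.27033807 234.70845352]
-10 27 0.0006 | -8 28 0.0009 | -6 29 0.0008 | -4 33 0.0006 | -2 31 0.0008 | 0 42 0.0014 | 2 116 0.0058 | 4 31 0.0123 | 6 103 0.0139 | 8 34 0.0176 | 10 29 0.0179 | 12 28 0.0178 |
```

View pics/fin.png

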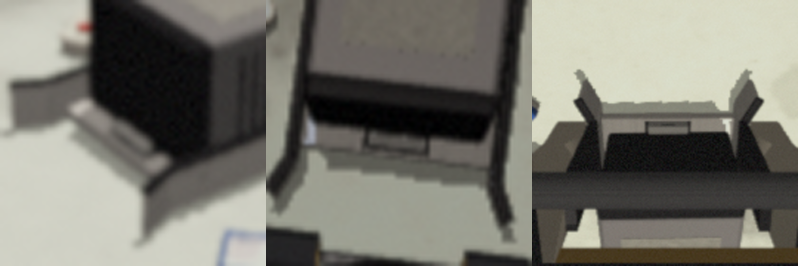

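The catch stands 7 mm proud of the floor (z ≈ 0.0175) over tray x ≈ 6–14 mm, directly behind the foot at about 14 mm. The pack is latched and the hand is clear.

```bash
python3 -c "
from plant import *;print(close_job())"
```

```text
the job is handed in; nothing more can be done
None
```

The pack lies in the charging tray with the catch up behind its foot and the pins lightly pressed, handed in at about 22 s. At the step the push briefly read about 18 N horizontally and 23 N in total, so it may have passed the 20 N case limit; the other items showed no sign of being moved.

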